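# Pin the end gate onto a banana packing tray

## Task

Slide the tray's end gate along its guide until its knuckle stops between the two knuckles on the corner post, then take the T-handled hinge pin from the stand and push it gently down through the knuckles. The blade at its tip must find a slot at the bottom that you cannot see, so feel for it by turning the pin under light pressure, then push the pin fully home with its collar flush on the top knuckle, let go, and leave the other things alone.

Things in the scene. Friction and masses are not known exactly. Their poses are not given: they have to be found in the camera images.
- tray: black open banana tray, 220 x 230 mm, walls 65 mm high, fixed to the bench, with a steel corner post 90 mm high that carries two square knuckles 36 mm wide. Origin on the hinge axis at bench height; z up along that axis; +y from the hinge along the gate and its guide, post at -y; +x into the tray. Knuckle bores 19.8 mm: upper one 66 to 90 mm above the bench, lower one 18.5 to 40 mm
- hinge_mouth (a point): centre of the mouth of the upper knuckle's bore, on its top face, 90 mm above the bench; axes as the tray's. The hinge bears up to 50 N between pin and hinge or gate
- gate (a joint): how far the black gate stands from in line, along the tray's +y, in m: 0 = its knuckle (32 mm wide, bore 20 mm, 42 to 64 mm above the bench) is on the hinge axis; -0.002 = hard stop at the post (2 mm past in line; the pin's tapered nose draws it back); up to 0.06 = out. Starts 0.025 to 0.055 out, slides with about 4 N of friction, stays where it is left
- gate_grip (a point): middle of the upright grip tab on top of the gate, 98 mm above the bench; tab 12 mm thick along the tray's x, 44 mm long along y, standing from 75 to 116 mm above the bench; 120 mm along +y from the gate's knuckle
- pin_grip (a point): middle of the T-bar of the steel hinge pin, 28 mm above the underside of its collar. Bar 44 mm long along the pin's x, 14 mm wide along its y, 40 mm tall (from 5 to 45 mm above the collar's underside). Pin's z points up along it
- pin: the steel hinge pin, 0.18 to 0.28 kg, origin at the centre of its collar's underside (34 mm diameter, 5 mm thick). Below: shank 18 mm diameter, 64 mm long, nose tapering to 14 mm over 6 mm, flat blade 12 mm long, 14 mm wide along the pin's x (as the T-bar), 5 mm thick; tip 82 mm below the origin. Starts hanging by its collar in either hole of the stand, bar within 0.5 rad of the stand's x
- stand: dark steel stand, fixed, 150 x 64 mm, top plate 100 mm above the bench with two holes 45 mm either side of its middle along x. Origin at the middle of its underside; holes 21 mm
- spare_pin: a shorter steel pin with a ball head, hanging by its collar in the stand's other hole, not to be used; origin at the underside of its collar
- sprayer: white hand sprayer with green head, 84 mm diameter, 180 mm tall, standing loose on the bench; origin at its underside; not part of the job
- bananas: a hand of four green bananas, about 130 x 180 mm, 32 mm high, lying loose on the bench; origin at its underside; not part of the job
- foot_top (a point): on the hinge axis 18 mm above the bench: top of a sprung bush under the lower bore, slot 6.5 mm wide, 14 mm deep. It gives 2 mm under 4 to 12 N, then is solid. Its slot is turned 0.3 to 1.5 rad from the tray's x towards its y, anew each time: hidden, not measured, too stiff to turn. Site axes are the tray's. A blade out of line meets it with the pin's collar 10 mm proud
There are look-alikes about, which are no part of the job. Leave any red look-alike of the pin alone.

How it is judged (in metres and radians):
On the way, in this order (a step that is already met when the one before it is completed fails the run):
1. the gate's knuckle is pushed in between the post's knuckles, within 3 mm of in line (value of joint gate below 0.003 m), for 0.1 s.
2. the pin is down through the upper knuckle and the gate's knuckle (collar less than 28 mm above the mouth, on the hinge axis within 4 mm) (z of pin in the frame of hinge_mouth below 0.028 m and horizontal distance between pin and hinge_mouth below 0.004 m), for 0.05 s.
At the end, for the whole second after the job is handed in: the hinge pin stands upright (within 0.08 rad) in the hinge, at rest, its collar within 2.5 mm of the top knuckle's face and its axis within 3 mm of the hinge axis, with the gate's knuckle within 3 mm of in line (z of pin in the frame of hinge_mouth between -0.003 and 0.0025 m and horizontal distance between pin and hinge_mouth below 0.003 m and angle between pin's own z axis and vertical below 0.08 rad and value of joint gate between -0.003 and 0.003 m and linear speed of pin below 0.01 m/s); the robot touches nothing.
It fails at once if the pin is pressed against the hinge or gate with more than 50 N (contact force between pin and tray above 50 N).
It fails at once if the spare pin, the sprayer or the bananas are moved by more than 30 mm (distance of any of spare_pin, sprayer, bananas from where it was at the start of the episode above 0.03 m).
It also fails if it takes over 72 s, if anything falls off the work surface, if the arm or the gripper's body presses on something with over 40 N, if the wrist force passes 120 N, or if a joint passes its speed limit or range.

## Robot

A 7-joint arm with a two-finger parallel gripper is mounted at the origin on the work surface. World frame = base frame: x ahead of the robot, y to its left, z up, the work surface at z = 0. Lengths are in mm, angles in rad, forces in N, time in s.
With the tool pointing down it reaches from about 400 to 875 mm from the base axis. Payload 4.4 kg.
Tool frame: the origin (TCP) lies at the very end of the fingers, on their centre line; the grasp point (between the pads) lies 19 mm behind it; z points along the fingers, y is the line along which they close (so a half turn about z gives the same grasp; the last joint's range is limited). The gripper opens to 85 mm and grips with 20 to 120 N. Pads are 22 mm wide; open, the fingers measure 114 mm over their backs; the gripper's body (76 mm by 85 mm) begins 54 mm behind the grasp point. The pads swing forward as they close: fully open they stand 13 mm farther back than shut.
Start: joints at [-1.36, 0.628, 0.038, 1.517, -0.027, 0.996, -0.02], TCP at [177.606, 625.279, 204.813] pointing down, gripper open.
Joint ranges: [-3.06, 3.06], [-0.37, 2.12], [-1.25, 1.32], [0.18, 2.47], [-1.1, 4.24], [0.23, 1.98], [-2.94, 2.94]. Speed limits (rad/s): [2.57, 2.57, 3.14, 3.14, 3.14, 3.14, 3.14].

## Interface

Orientations are given as [roll, pitch, yaw] about the fixed x, y, z axes, in that order (R = Rz(yaw) Ry(pitch) Rx(roll)).
In Python, from cell import monitor, viewer, workorder gives the robot as it stands.
- The arm moves only by the tool arm_command, never from a script. Its argument "series" is one flat list of numbers, 5 for each row, row after row: the opening in per cent of the stroke, from 0 (shut) to 100 (fully open), then the shift along the tool's x, y, z in cm, then the turn about the tool's z in degrees. In form: [claw, x, y, z, roll, claw, x, y, z, roll, ...]. A call has exactly 5 rows; each row is the pose to reach, as a shift and turn from the pose commanded when the call began, along the tool's axes at that moment; what a row does not reach only later rows make up. A row lasts 1/12 s, in which the tool goes at most 41.7 mm and 7.16 degrees, less where a joint would pass 70% of its speed; a pose out of reach is approached as far as the arm can. A call with a gripper value outside its range is refused whole. The fingers move at their own pace and stop on an object; the grip force is fixed at half the most. Time passes only in rows, so rows that repeat a pose let the fingers close, or fill a call up. It gives the time, the measured TCP pose, the force, the opening and the grip force at its end, in the units of the state.
- monitor.read_state(): the state, without advancing time (a new reading comes with each control period).
- viewer.get_image(name): name is "scene" or "side" or "wrist"; returns (picture, depth): 384x512x3 uint8, red, green, blue; 384x512 float32, mm along the optical axis (not along the pixel's ray), 0 where there is no reading.
- viewer.camera_model(name): a dict with "mtx" (3x3 intrinsics, pixels), "R" (3x3) and "t" (3): a world point X has camera coordinates R X + t. Camera axes: x right, y down, z forward; pixel columns grow to the right and rows downward; lengths in mm; the calibration is good to about 2 mm. A picture is of the moment at which its call begins: read the wrist's pose just before it. camera_model takes no time and is no camera call; for the wrist camera it gives the pose at the moment of the call.
- workorder.finish_job(): hands the job in; it is judged then, once.
The state is a dict: "clock": time; "qpos": joint angles; "qd": joint speeds; "tau": joint torques, N m; "eef_pos": TCP position; "tool_rot": TCP orientation; "force": force on the tool from outside, world axes, zero at the start; "torque": the same for the moment, N m; "width": finger opening in mm; "gripper_force": force on a finger pad.
Only numpy, scipy, OpenCV 4.12 (cv2) and the standard library are available. Lean on these libraries where they do the work, as an engineer would, in place of code of your own. Each camera call takes 0.05 s, during which the arm holds its last target. There are 200 camera calls.

## Working session

There is one attempt and no reset: what is moved stays moved. The work goes in short steps, Python scripts to look and compute and a tool call to move; the robot and the scene stay as the last step left them, time stands still between calls to the robot, and variables do not carry over. Pictures are saved under pics/ and viewed, at most 10 in all, crops included, and the job is handed in when it is done.

Besides the shell and the picture viewer there is one more tool, called after "Emit:" in YAML: its name, and indented under it one key for each argument. arm_command: Moves the arm, as the interface text tells. Its arguments: {"type":"object","properties":{"series":{"type":"array","items":{"type":"number"}}},"required":["series"]}

```bash
mkdir -p pics; ls
cat > h.py <<'E'
import numpy as np, cv2
from cell import monitor, viewer, workorder
def snap(n):
    m=viewer.camera_model(n); p,d=viewer.get_image(n)
    np.savez(f'{n}.npz',p=p,d=d,**m); return p,d,m
def cloud(n):
    z=np.load(f'{n}.npz'); d=z['d']; v,u=np.mgrid[:384,:512]
    K=z['mtx']; c=np.stack([(u-K[0,2])/K[0,0]*d,(v-K[1,2])/K[1,1]*d,d],-1)
    X=(c-z['t'])@z['R']; X[d<=0]=np.nan
    return z['p'],X
E
python3 - <<'E'
from h import *
for n in ['scene','side']:
    p,d,m=snap(n)
    cv2.imwrite(f'pics/{n}1.png',cv2.resize(p[...,::-1],(800,600)))
    print(n,m['mtx'][0,0],-m['R'].T@m['t'],m['R'][2])
s=monitor.read_state();print(s)
E
```

```text
pics
scene 472.9497916091648 [1479.61164962  554.89603689 1160.80966489] [-0.63551462 -0.3639942  -0.68090336]
side 389.40493208030614 [ 276.00043321 -744.78246622  893.82371192] [ 0.2161553   0.677733   -0.70281923]
{'clock': 0.1, 'qpos': array([-1.35979093,  0.6292593 ,  0.03841478,  1.51824517, -0.02702015,
        0.9963051 , -0.02001049]), 'qd': array([-0.00150819, -0.00160242, -0.00010191, -0.00020912, -0.00127664,
       -0.00140222,  0.00021984]), 'tau': array([ 3.83113176e-03, -5.64532721e+01,  1.23068534e+00, -1.93975264e+01,
        1.12814654e-02,  5.31904574e-03,  2.01202766e-06]), 'eef_pos': array([177.41888631, 624.6987687 , 203.98416087]), 'tool_rot': array([-3.13989223e+00, -1.75224248e-05,  2.86479056e+00]), 'force': array([-0.74840372, -0.71801636, -0.13938268]), 'torque': array([-0.0096164 ,  0.05447752,  0.01698541]), 'gripper_force': 0.0, 'width': 85.4724157365967}
```

View pics/scene1.png

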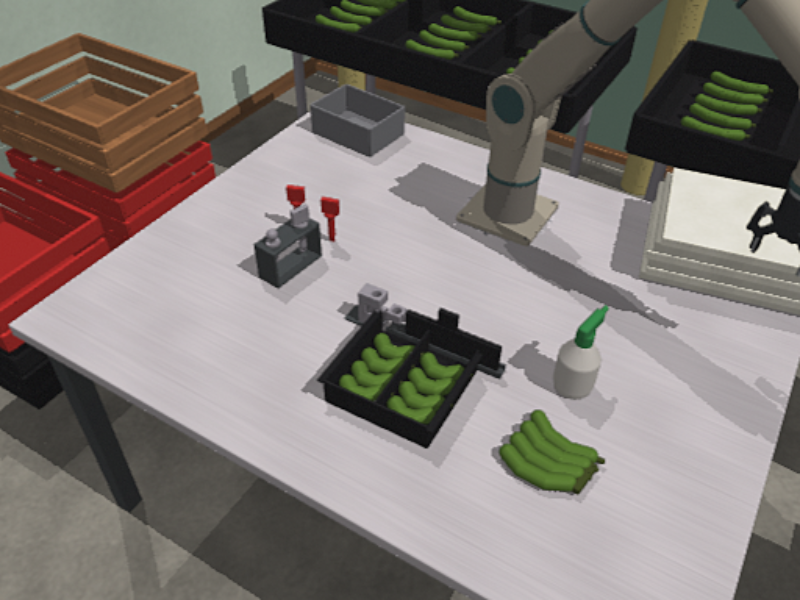

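View pics/side1.png

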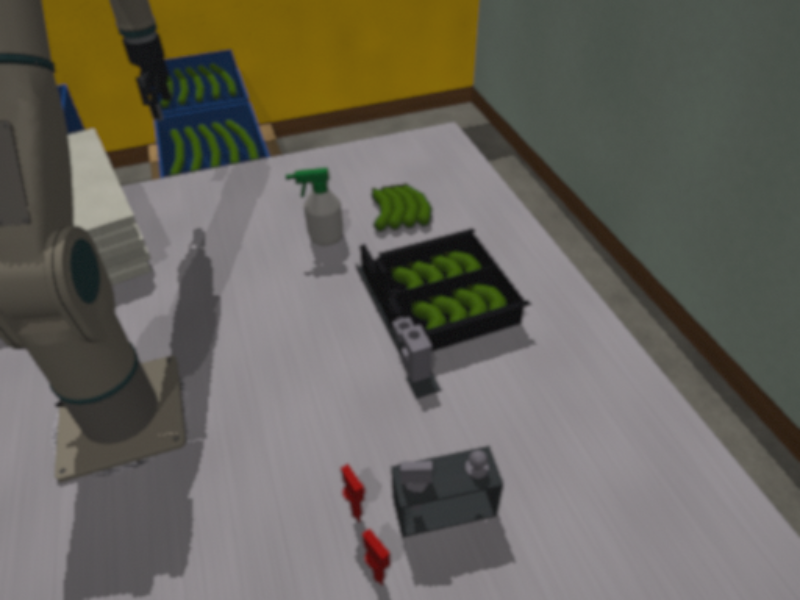

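The scene picture shows the corner post and knuckle at (372,295), the gate knuckle at (397,312) and the grip tab at (448,318). The stand is at (290,250), with the T-pin at (300,213) and the ball-headed spare at (271,237). Two red look-alikes are at (297,195) and (330,208). Next I'll measure with depth.

```bash
cat > m.py <<'E'
from h import *
for n in ['scene','side']:
    p,X=cloud(n); s=512/800
    def reg(name,box,zlo,zhi,extra=None):
        a=[int(b*s) for b in box]; q=X[a[1]:a[3],a[0]:a[2]].reshape(-1,3); c=p[a[1]:a[3],a[0]:a[2]].reshape(-1,3).astype(int)
        k=(q[:,2]>zlo)&(q[:,2]<zhi)&~((c[:,0]>c[:,1]+60))
        q=q[k]
        if len(q)<3: print(n,name,len(q));return
        r=cv2.minAreaRect(q[:,:2].astype(np.float32))
        print(n,name,len(q),'med',np.median(q,0).round(1),'rect',np.round(r[0],1),np.round(r[1],1),round(r[2],1),'zmax',np.percentile(q[:,2],95).round(1))
    B=dict(scene=dict(tbar=(285,200,318,228),stand=(250,205,325,285),tab=(430,300,465,335),knk=(355,282,390,312),gknk=(384,300,410,330),tray=(320,305,510,445)),
      side=dict(tbar=(395,455,438,495),stand=(385,440,505,535),tab=(355,240,385,285),knk=(396,315,436,355),gknk=(388,312,416,345),tray=(360,230,530,340)))[n]
    reg('tbar',B['tbar'],125,160); reg('stand',B['stand'],93,106); reg('stand>112',B['stand'],112,160)
    reg('tab',B['tab'],85,125); reg('tabtop',B['tab'],110,125); reg('knk',B['knk'],84,98); reg('gknk',B['gknk'],57,72); reg('tray',B['tray'],58,72)
E
python3 m.py
python3 - <<'E'
from h import *
z=np.load('scene.npz')['p'];y=np.load('side.npz')['p']
a=cv2.resize(z[120:250,150:330,::-1],(800,578),interpolation=2)
cv2.imwrite('pics/c1.png',a)
a=cv2.resize(y[140:355,200:350,::-1],(418,600),interpolation=2)
cv2.imwrite('pics/c2.png',a)
E
```

```text
scene tbar 77 med [ 429.8 -340.7  139.4] rect [ 429.  -342.9] [20.7 46.8] 80.7 zmax 146.8
scene stand 415 med [ 478.5 -339.5   99.8] rect [ 449.  -343.9] [ 72.4 206.5] 85.6 zmax 104.7
scene stand>112 159 med [ 439.8 -342.8  132.1] rect [ 468.1 -346.2] [ 25.2 124.8] 84.4 zmax 145.6
scene tab 126 med [520.9  99.1 106.4] rect [517.9  97.5] [17.2 44.1] 6.6 zmax 117.4
scene tabtop 51 med [518.5  98.  115. ] rect [517.2  97.1] [16.2 43.6] 5.3 zmax 118.5
scene knk 134 med [525.4 -82.5  89.1] rect [523.6 -79.7] [44.3 55.7] 2.7 zmax 92.8
scene gknk 87 med [524.3 -18.6  62.6] rect [523.9 -21.7] [37.6 67.6] 4.4 zmax 67.9
scene tray 1241 med [645.   69.2  64.4] rect [631.8  66.2] [261.  310.4] 2.2 zmax 69.8
side tbar 203 med [ 424.4 -345.3  142.3] rect [ 425.6 -342.8] [15.7 41.4] 71.7 zmax 145.4
side stand 1438 med [ 475.3 -356.6   99. ] rect [ 470.3 -347. ] [ 66.1 150.3] 83.7 zmax 103.8
side stand>112 369 med [ 433.1 -348.2  134.5] rect [ 465.1 -346.3] [ 23.9 122.5] 82.4 zmax 145.0
side tab 75 med [510.8  92.7 112.7] rect [513.8  95.7] [11.8 45.9] 0.3 zmax 117.3
side tabtop 41 med [512.9  97.5 114.8] rect [514.2  96.4] [11.7 42.2] 1.7 zmax 117.4
side knk 193 med [521.2 -86.2  88.9] rect [521.1 -80.7] [36.9 57.1] 1.5 zmax 91.2
side gknk 96 med [515.  -11.1  63.1] rect [519.2 -19.6] [32.8 85.8] 0.4 zmax 70.4
side tray 1083 med [637.6  64.2  64. ] rect [632.4  78. ] [261.2 281.7] 0.7 zmax 68.6
```

View pics/c1.png

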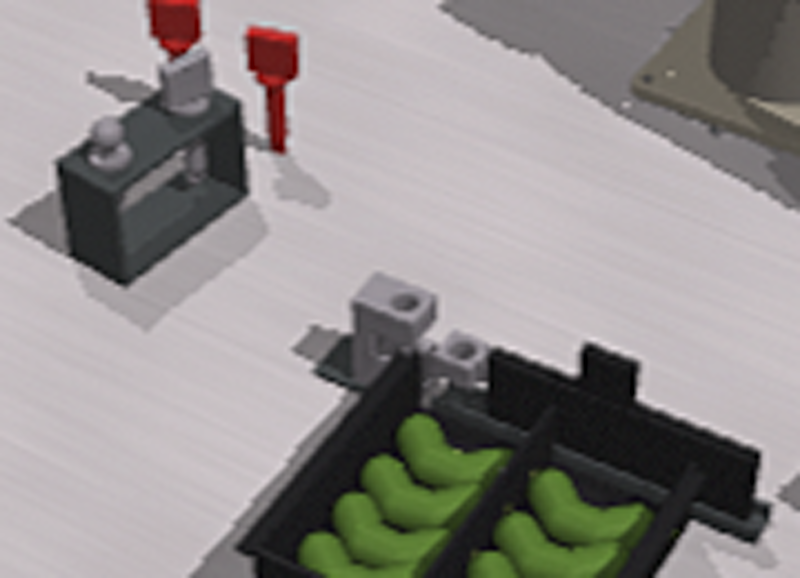

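View pics/c2.png

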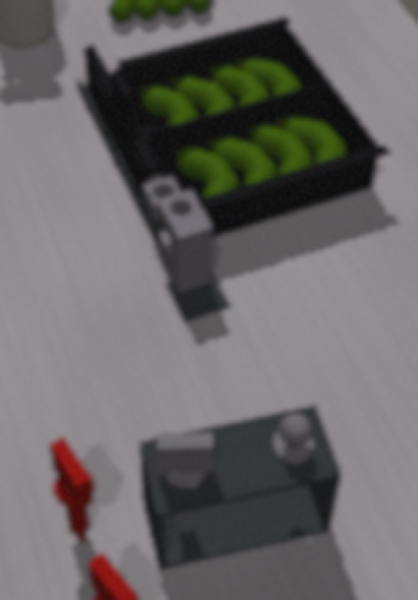

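The close-ups show the bores clearly. In c1 the upper bore is at (406,301) and the gate bore at (463,350). In c2 they are at (181,209) and (163,190). In c2 the T-bar is at (186,445), at the robot-side end of the stand.

```bash
cat >> h.py <<'E'
def ray(m,u,v,zp):
    K=m['mtx'];R=m['R'];t=m['t']; d=R.T@np.array([(u-K[0,2])/K[0,0],(v-K[1,2])/K[1,1],1]); o=-R.T@t
    return o+d*(zp-o[2])/d[2]
E
python3 - <<'E'
from h import *
for n,a,b in [('scene',(241.35,187.7),(254.2,198.7)),('side',(264.96,214.9),(258.5,208.1))]:
    m=viewer.camera_model(n); print(n,ray(m,*a,90),ray(m,*b,64))
print(monitor.read_state()['clock'])
E
```

```text
scene [522.91355088 -67.57987496  90.        ] [522.00581181 -18.07090458  64.        ]
side [521.93651573 -75.6839079   90.        ] [521.32175392 -23.10026332  64.        ]
0.1
```

```bash
cat > go.py <<'E'
import sys; from h import *
from scipy.spatial.transform import Rotation as Ro
a=list(map(float,sys.argv[1:])); s=monitor.read_state()
R=Ro.from_euler('xyz',s['tool_rot']).as_matrix()
d=R.T@(np.array(a[:3])-s['eef_pos'])/10
yaw=s['tool_rot'][2]
turn=-np.degrees((a[3]-yaw+np.pi)%(2*np.pi)-np.pi) if len(a)>3 else 0
print('t',round(float(s['clock']),2),'pos',s['eef_pos'].round(1),'rot',s['tool_rot'].round(4),'F',s['force'].round(1),'w',round(float(s['width']),1),'q7',s['qpos'][[0,6]].round(2))
print('shift cm',d.round(2),'turn deg',round(float(turn),1))
E
python3 - <<'E'
from h import *
p,X=cloud('scene')
for nm,b in [('spray',(550,305,610,400)),('ban',(495,405,610,495)),('red1',(285,182,306,208)),('red2',(318,194,342,242)),('tray+gate end',(470,340,512,380))]:
    a=[int(v*.64) for v in b];q=X[a[1]:a[3],a[0]:a[2]].reshape(-1,3);q=q[q[:,2]>20]
    print(nm,np.percentile(q,[3,50,97],axis=0).round(0).tolist())
E
python3 go.py 514 165 280 1.61
```

```text
spray [[423.0, 328.0, 26.0], [486.0, 368.0, 101.0], [506.0, 400.0, 181.0]]
ban [[600.0, 321.0, 21.0], [665.0, 389.0, 29.0], [720.0, 465.0, 35.0]]
red1 [[335.0, -437.0, 81.0], [349.0, -414.0, 108.0], [415.0, -343.0, 144.0]]
red2 [[334.0, -338.0, 28.0], [346.0, -315.0, 95.0], [403.0, -299.0, 128.0]]
tray+gate end [[508.0, 155.0, 21.0], [520.0, 187.0, 61.0], [579.0, 216.0, 77.0]]
t 0.1 pos [177.4 624.7 204. ] rot [-3.1399 -0.      2.8648] F [-0.7 -0.7 -0.1] w 85.5 q7 [-1.36 -0.02]
shift cm [-44.94 -35.03  -7.54] turn deg 71.9
```

Emit:
arm_command:
  series: [0, -3.1, -2.4, -1.5, 7, 0, -6.2, -4.8, -3, 14, 0, -9.3, -7.2, -4.5, 21, 0, -12.4, -9.6, -6, 28, 0, -15.5, -12, -7.5, 35]

```text
clock: 0.52
eef_pos: [293.7, 466.7, 279.6]
tool_rot: [-3.141, 0.0, 2.248]
force: [0.3, 0.2, 0.8]
width: 25.5
gripper_force: 0.0
```

```bash
python3 go.py 514 165 280 1.61
```

```text
t 0.52 pos [293.7 466.7 279.6] rot [-3.1408e+00  1.0000e-04  2.2480e+00] F [0.3 0.2 0.8] w 25.5 q7 [-1.22 -0.28]
shift cm [-37.32  -1.74  -0.04] turn deg 36.6
```

Emit:
arm_command:
  series: [0, -3.9, -0.2, 0, 7, 0, -7.8, -0.4, 0, 14, 0, -11.7, -0.6, 0, 21, 0, -15.6, -0.8, 0, 28, 0, -19.5, -1, 0, 35]

```text
clock: 0.93
eef_pos: [408.9, 309.3, 279.2]
tool_rot: [-3.141, -0.0, 1.637]
force: [0.9, -0.2, 0.1]
width: -0.2
gripper_force: 0.0
```

```bash
python3 go.py 515 165 180 1.61
```

```text
t 0.93 pos [408.9 309.3 279.2] rot [-3.1412e+00 -1.0000e-04  1.6373e+00] F [ 0.9 -0.2  0.1] w -0.2 q7 [-1.   -0.45]
shift cm [-15.11   9.63   9.92] turn deg 1.6
```

Emit:
arm_command:
  series: [0, -3.2, 2, 1, 2, 0, -6.4, 4, 3, 2, 0, -9.6, 6, 5, 2, 0, -12.8, 8, 8, 2, 0, -15.1, 9.6, 10, 2]

```text
clock: 1.35
eef_pos: [514.8, 166.8, 179.0]
tool_rot: [-3.142, -0.0, 1.608]
force: [0.6, 0.3, 0.4]
width: 0.1
gripper_force: 0.0
```

```bash
python3 - <<'E'
from h import *
p,d,m=snap('wrist'); cv2.imwrite('pics/w1.png',cv2.resize(p[...,::-1],(800,600)))
print(-m['R'].T@m['t'],m['R'])
E
python3 go.py 515 150 86 1.61
```

```text
[512.40725781 238.19412958 348.1641491 ] [[ 9.99322576e-01  3.67985822e-02 -5.03166792e-04]
 [ 3.54599075e-02 -9.59130153e-01  2.80734651e-01]
 [ 9.84803470e-03 -2.80562317e-01 -9.59785290e-01]]
t 1.4 pos [517.1 157.9 175. ] rot [-3.1396  0.008   1.5991] F [ 4.2 -5.4 -2. ] w 0.0 q7 [-0.62 -0.05]
shift cm [-0.71 -0.21  8.91] turn deg -0.6
```

View pics/w1.png

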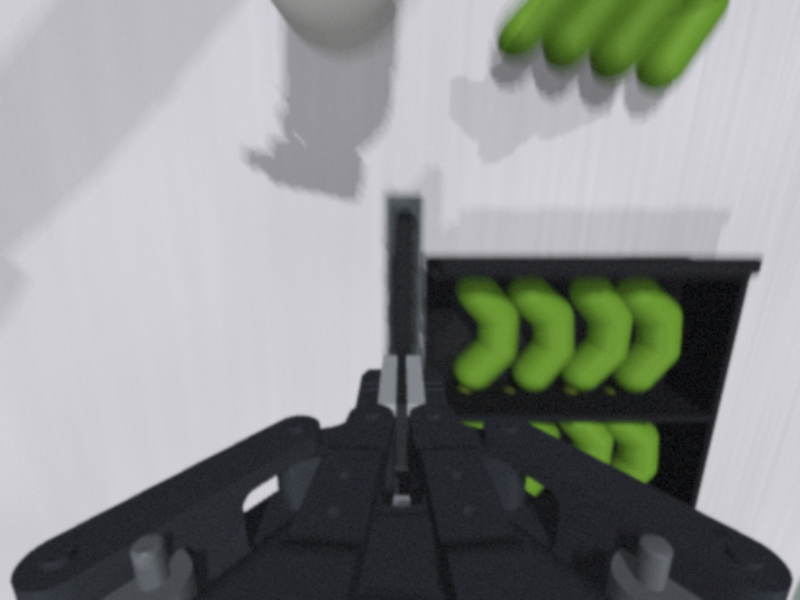

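The wrist picture shows the gate's far end at (405,270), in line with the fingers, and the space below is clear. Now I'll lower the fingers beyond the tab.

Emit:
arm_command:
  series: [0, 0, 0, 2.5, 0, 0, 0, 0, 5, 0, 0, 0, 0, 7.5, 0, 0, 0, 0, 9.3, 0, 0, 0, 0, 9.3, 0]

```text
clock: 1.82
eef_pos: [511.2, 167.6, 83.6]
tool_rot: [-3.134, 0.002, 1.608]
force: [0.2, 0.2, 1.2]
width: 0.1
gripper_force: 0.0
```

```bash
python3 go.py 513 85 86 1.61
```

```text
t 1.82 pos [511.2 167.6  83.6] rot [-3.1344e+00  2.1000e-03  1.6081e+00] F [0.2 0.2 1.2] w 0.1 q7 [-0.58  0.01]
shift cm [-8.27 -0.13 -0.22] turn deg -0.1
```

Emit:
arm_command:
  series: [0, -1.8, 0.3, 0, 0, 0, -3.2, 0.3, 0, 0, 0, -4.4, 0.3, 0, 0, 0, -5.6, 0.3, 0, 0, 0, -6.8, 0.3, 0, 0]

```text
clock: 2.23
eef_pos: [520.5, 101.8, 88.0]
tool_rot: [3.14, -0.003, 1.61]
force: [0.4, 4.4, 1.3]
width: -0.3
gripper_force: 2.3
```

Emit:
arm_command:
  series: [0, -0.2, 0, 0, 0, 0, -0.5, 0, 0, 0, 0, -0.8, 0, 0, 0, 0, -1.0, 0, 0, 0, 0, -1.2, 0, 0, 0]

```text
clock: 2.65
eef_pos: [521.0, 89.3, 87.6]
tool_rot: [3.14, -0.001, 1.609]
force: [1.2, 3.7, 5.8]
width: -0.1
gripper_force: 3.6
```

```bash
python3 go.py 513 81 86 1.61
```

```text
t 2.65 pos [521.   89.3  87.6] rot [ 3.1403e+00 -1.0000e-03  1.6093e+00] F [1.2 3.7 5.8] w -0.1 q7 [-0.42  0.15]
shift cm [-0.8  -0.83  0.16] turn deg -0.0
```

Continue to the stop in 1–2 mm increments, watching the force along y.

Emit:
arm_command:
  series: [0, -0.1, 0, 0, 0, 0, -0.2, 0, 0, 0, 0, -0.3, 0, 0, 0, 0, -0.4, 0, 0, 0, 0, -0.5, 0, 0, 0]

```text
clock: 3.07
eef_pos: [521.1, 84.4, 87.6]
tool_rot: [3.14, -0.001, 1.609]
force: [-0.5, 4.6, 5.7]
width: -0.0
gripper_force: 3.6
```

Emit:
arm_command:
  series: [0, -0.1, 0, 0, 0, 0, -0.2, 0, 0, 0, 0, -0.3, 0, 0, 0, 0, -0.3, 0, 0, 0, 0, -0.3, 0, 0, 0]

```text
clock: 3.48
eef_pos: [521.2, 81.2, 87.6]
tool_rot: [3.14, -0.001, 1.609]
force: [-0.6, 3.5, 5.9]
width: 0.2
gripper_force: 3.4
```

Emit:
arm_command:
  series: [0, -0.1, 0, 0, 0, 0, -0.2, 0, 0, 0, 0, -0.3, 0, 0, 0, 0, -0.3, 0, 0, 0, 0, -0.3, 0, 0, 0]

```text
clock: 3.9
eef_pos: [521.4, 78.2, 87.6]
tool_rot: [3.14, -0.001, 1.609]
force: [1.0, 3.5, 6.0]
width: -0.1
gripper_force: 3.4
```

Emit:
arm_command:
  series: [0, -0.1, 0, 0, 0, 0, -0.2, 0, 0, 0, 0, -0.2, 0, 0, 0, 0, -0.2, 0, 0, 0, 0, -0.2, 0, 0, 0]

```text
clock: 4.32
eef_pos: [521.4, 77.9, 87.6]
tool_rot: [3.14, -0.002, 1.61]
force: [0.7, 7.2, 7.3]
width: -0.0
gripper_force: 4.6
```

Emit:
arm_command:
  series: [0, -0.1, 0, 0, 0, 0, -0.2, 0, 0, 0, 0, -0.2, 0, 0, 0, 0, -0.2, 0, 0, 0, 0, -0.2, 0, 0, 0]

```text
clock: 4.73
eef_pos: [521.4, 77.8, 87.7]
tool_rot: [3.141, -0.005, 1.612]
force: [1.4, 10.0, 5.6]
width: 0.3
gripper_force: 5.9
```

Emit:
arm_command:
  series: [0, 1.5, 0, 0, 0, 0, 2.5, 0, -2.5, 0, 0, 2, 0, -6, 0, 0, 0, 0, -9, 0, 0, -3.5, 0, -12, 0]

```text
clock: 5.15
eef_pos: [521.7, 44.0, 205.2]
tool_rot: [-3.141, -0.0, 1.615]
force: [1.6, -0.4, -0.2]
width: 0.0
gripper_force: 0.0
```

Emit:
arm_command:
  series: [0, -3.9, 0, 0, 0, 0, -7.8, 0, 0, 0, 0, -11.7, 0, 0, 0, 0, -15, 0, 0, 0, 0, -17, 0, 0, 0]

```text
clock: 5.57
eef_pos: [526.9, -133.9, 204.1]
tool_rot: [-3.14, 0.004, 1.603]
force: [0.0, -0.6, 0.2]
width: 0.1
gripper_force: 0.0
```

Emit:
arm_command:
  series: [50, 0, 0, 0, 0, 50, 0, 0, 0, 0, 50, 0, 0, 0, 0, 50, 0, 0, 0, 0, 50, 0, 0, 0, 0]

```text
clock: 5.98
eef_pos: [528.4, -126.4, 203.9]
tool_rot: [-3.141, -0.001, 1.611]
force: [-0.3, -1.0, -0.4]
width: 42.5
gripper_force: 0.0
```

```bash
python3 - <<'E'
from h import *
print(monitor.read_state()['eef_pos'])
p,d,m=snap('wrist'); cv2.imwrite('pics/w2.png',cv2.resize(p[...,::-1],(800,600)))
K=m['mtx']; 
for X in ([522,-72,90],[516,47,116]):
    c=m['R']@np.array(X)+m['t']; c=K@c/c[2]; print(c[:2]*800/512)
E
python3 go.py 428 -343 220 -0.30
```

```text
[ 528.39821857 -126.43244792  203.92204344]
[394.30835998 203.07791286]
[389.94274694 -31.96506775]
t 6.03 pos [ 528.5 -126.6  204. ] rot [-3.1412e+00 -4.0000e-04  1.6105e+00] F [ 0.2 -0.6 -0.2] w 42.6 q7 [-0.08  0.47]
shift cm [-21.22 -10.9   -1.6 ] turn deg 109.5
```

View pics/w2.png

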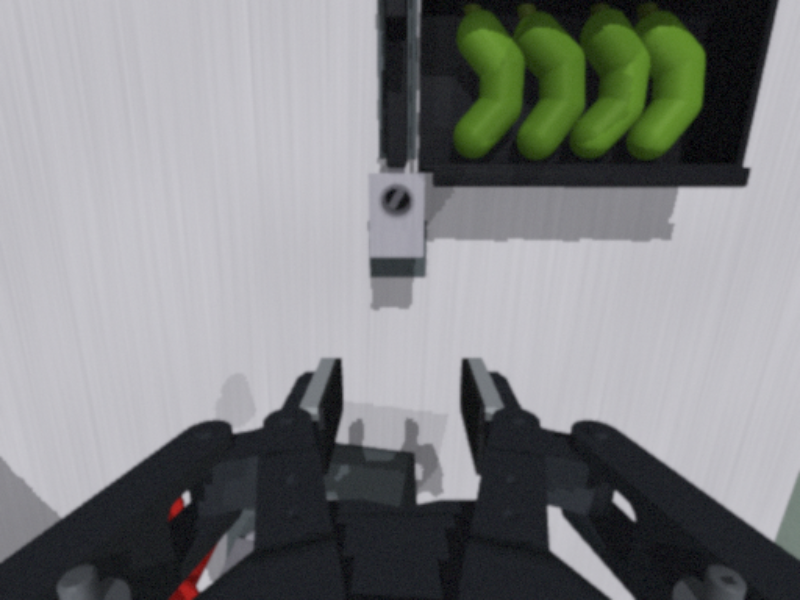

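The bore mouth shows at about (397,200), 3 px from the predicted (394,203), and the gate is in line beneath it. The stand is partly behind the gripper, at (370,470). I'll refine the bore position and then fly to the pin.

```bash
python3 - <<'E'
from h import *
z=np.load('wrist.npz'); m={k:z[k] for k in('mtx','R','t')}; g=cv2.cvtColor(z['p'],cv2.COLOR_RGB2GRAY)
w=g[105:172,228:280]; print(g[128,232:276].tolist())
for th in (95,110,125):
    b=(w<th).astype(np.uint8); b=cv2.morphologyEx(b,cv2.MORPH_CLOSE,np.ones((5,5),np.uint8)); n,l,st,c=cv2.connectedComponentsWithStats(b)
    for i in range(1,n):
        if 40<st[i,4]<500:
            u,v=c[i]+[228,105]; print(th,st[i],(u,v),ray(m,u,v,90).round(1))
E
python3 go.py 370 -325 240 -0.30
```

```text
[191, 191, 190, 184, 171, 162, 161, 164, 164, 159, 146, 131, 103, 81, 68, 41, 26, 42, 70, 86, 86, 87, 80, 67, 41, 28, 21, 22, 15, 37, 77, 108, 128, 147, 160, 164, 163, 163, 158, 140, 118, 112, 109, 106]
95 [19  0 13  5 52] (np.float64(252.8846153846154), np.float64(106.71153846153847)) [521.7 -49.5  90. ]
95 [ 40   0  12  15 105] (np.float64(274.87619047619046), np.float64(109.83809523809524)) [543.7 -51.6  90. ]
95 [ 17  15  18  17 249] (np.float64(253.38152610441767), np.float64(128.22489959839356)) [523.  -70.2  90. ]
95 [  9  60  35   7 244] (np.float64(254.06967213114754), np.float64(168.0122950819672)) [ 525.2 -111.1   90. ]
110 [17  0 15  5 68] (np.float64(251.86764705882354), np.float64(106.83823529411765)) [520.7 -49.6  90. ]
110 [ 39   0  13  49 310] (np.float64(274.7096774193548), np.float64(122.83548387096775)) [544.3 -64.1  90. ]
110 [ 16  14  20  19 292] (np.float64(253.38698630136986), np.float64(128.08904109589042)) [523.  -70.1  90. ]
110 [  9  59  35   8 246] (np.float64(254.0691056910569), np.float64(167.9837398373984)) [ 525.2 -111.1   90. ]
125 [ 16  13  20  21 333] (np.float64(253.5165165165165), np.float64(128.0990990990991)) [523.1 -70.1  90. ]
t 6.03 pos [ 528.5 -126.6  204. ] rot [-3.1412e+00 -4.0000e-04  1.6105e+00] F [ 0.2 -0.6 -0.2] w 42.6 q7 [-0.08  0.47]
shift cm [-19.19 -16.62  -3.6 ] turn deg 109.5
```

Emit:
arm_command:
  series: [50, -3, -2.5, -1, 7, 50, -6, -5, -2, 14, 50, -9, -7.5, -3, 21, 50, -12, -10, -4, 28, 50, -15, -12.5, -4, 35]

```text
clock: 6.45
eef_pos: [409.2, -283.9, 246.0]
tool_rot: [3.138, -0.001, 0.993]
force: [1.1, -0.9, -0.0]
width: 42.9
gripper_force: 0.0
```

```bash
python3 go.py 370 -325 240 -0.30
```

```text
t 6.45 pos [ 409.2 -283.9  246. ] rot [ 3.138e+00 -5.000e-04  9.932e-01] F [ 1.1 -0.9 -0. ] w 42.9 q7 [0.12 0.29]
shift cm [-5.59 -1.04  0.59] turn deg 74.1
```

Emit:
arm_command:
  series: [50, -1.4, 0, 0, 7, 50, -2.8, -0.5, 0, 14, 50, -4.2, -1, 0, 21, 50, -5.6, -1, 0, 28, 50, -5.6, -1, 0, 35]

```text
clock: 6.87
eef_pos: [368.6, -326.1, 244.7]
tool_rot: [3.14, 0.001, 0.378]
force: [-0.5, -1.5, -0.3]
width: 42.5
gripper_force: 0.0
```

Emit:
arm_command:
  series: [50, 0, 0, 0, 7, 50, 0, 0, 0, 14, 50, 0, 0, 0, 21, 50, 0, 0, 0, 28, 50, 0, 0, 0, 35]

```text
clock: 7.28
eef_pos: [370.9, -323.4, 244.2]
tool_rot: [-3.141, -0.0, -0.229]
force: [0.2, 0.5, 0.3]
width: 42.8
gripper_force: 0.0
```

Emit:
arm_command:
  series: [50, 0, 0, 0, 4, 50, 0, 0, 0, 4, 50, 0, 0, 0, 4, 50, 0, 0, 0, 4, 50, 0, 0, 0, 4]

```text
clock: 7.7
eef_pos: [370.5, -324.0, 244.2]
tool_rot: [-3.141, -0.0, -0.292]
force: [0.4, 0.1, -0.5]
width: 42.3
gripper_force: 0.0
```

```bash
python3 - <<'E'
from h import *
p,d,m=snap('wrist'); cv2.imwrite('pics/w3.png',cv2.resize(p[...,::-1],(800,600)))
_,X=cloud('wrist')
k=(X[...,2]>130)&(X[...,2]<160)&(np.hypot(X[...,0]-428,X[...,1]+343)<45)&(p.max(-1).astype(int)-p.min(-1)<40)
q=X[k]; r=cv2.minAreaRect(q[:,:2].astype(np.float32)); print(len(q),q.mean(0),r, np.median(q,0))
v,u=np.nonzero(k); print(u.min()*1.5625,u.max()*1.5625,v.min()*1.5625,v.max()*1.5625)
E
python3 go.py 428 -343 200 -0.3
```

```text
688 [ 427.57786404 -342.36386268  144.84024579] ((427.12542724609375, -342.4017639160156), (13.73181438446045, 43.22986602783203), 72.91656494140625) [ 427.70813701 -342.35963042  144.90906116]
392.1875 414.0625 159.375 231.25
t 7.75 pos [ 370.5 -324.1  244.2] rot [-3.1413e+00 -3.0000e-04 -2.9300e-01] F [ 0.6  0.1 -0.6] w 42.7 q7 [ 0.01 -0.63]
shift cm [6.05 0.15 4.42] turn deg 0.4
```

View pics/w3.png

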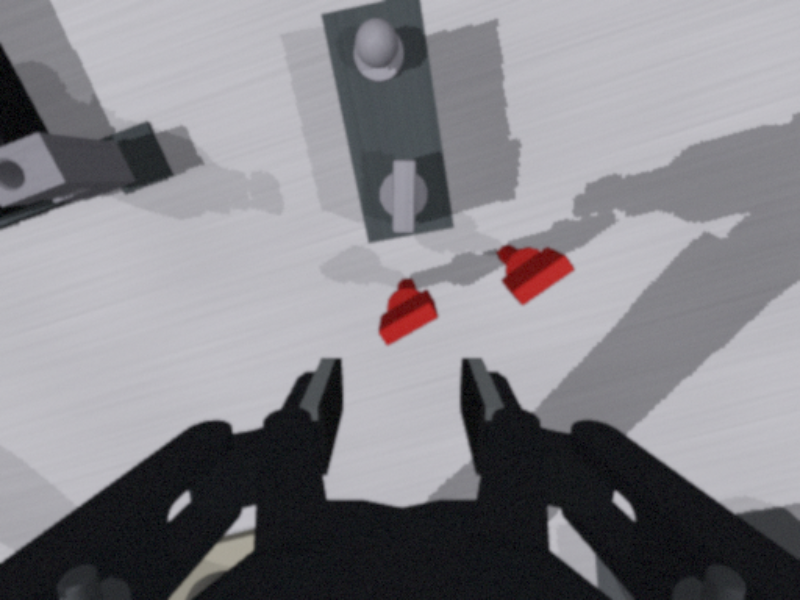

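The bar is at (404,195), lined up with the gripper. The red look-alikes are at (408,312) and (537,272), on this side of it, clear of the fingers' path. Move over the pin and down.

```bash
python3 go.py 427.4 -342.4 110 -0.298
```

```text
t 7.75 pos [ 370.5 -324.1  244.2] rot [-3.1413e+00 -3.0000e-04 -2.9300e-01] F [ 0.6  0.1 -0.6] w 42.7 q7 [ 0.01 -0.63]
shift cm [ 5.98  0.11 13.42] turn deg 0.3
```

Emit:
arm_command:
  series: [50, 1.5, 0, 0, 0, 50, 3, 0.1, 1, 0, 50, 4.5, 0.1, 2, 0.3, 50, 5.6, 0.1, 3, 0.3, 50, 6, 0.1, 4, 0.3]

```text
clock: 8.17
eef_pos: [429.2, -343.0, 203.5]
tool_rot: [3.141, -0.001, -0.297]
force: [1.0, 0.3, -0.0]
width: 42.6
gripper_force: 0.0
```

Emit:
arm_command:
  series: [50, 0, 0, 0.5, 0, 50, 0, 0, 2, 0, 50, 0, 0, 3, 0, 50, 0, 0, 3, 0, 50, 0, 0, 3, 0]

```text
clock: 8.58
eef_pos: [426.7, -342.4, 174.0]
tool_rot: [-3.141, 0.001, -0.3]
force: [-0.3, -0.3, 0.3]
width: 42.6
gripper_force: 0.0
```

```bash
python3 go.py 427.4 -342.4 110 -0.298
```

```text
t 8.58 pos [ 426.7 -342.4  174. ] rot [-3.1411e+00  1.1000e-03 -3.0020e-01] F [-0.3 -0.3  0.3] w 42.6 q7 [ 0.09 -0.6 ]
shift cm [ 0.08 -0.02  6.4 ] turn deg -0.1
```

Emit:
arm_command:
  series: [50, 0.1, 0, 2, 0, 50, 0.1, 0, 4, 0, 50, 0.1, 0, 5.6, 0, 50, 0.1, 0, 6.3, 0, 50, 0.1, 0, 6.3, 0]

```text
clock: 9.0
eef_pos: [427.9, -342.5, 110.6]
tool_rot: [-3.141, 0.002, -0.3]
force: [0.0, -0.4, 0.3]
width: 42.8
gripper_force: 0.0
```

Emit:
arm_command:
  series: [50, 0, 0, 0, 0, 25, 0, 0, 0, 0, 0, 0, 0, 0, 0, 0, 0, 0, 0, 0, 0, 0, 0, 0, 0]

```text
clock: 9.42
eef_pos: [429.0, -343.3, 112.4]
tool_rot: [3.141, -0.002, -0.299]
force: [-0.5, 0.8, 5.9]
width: 11.6
gripper_force: 59.4
```

Emit:
arm_command:
  series: [0, 0, 0, 0, 0, 0, 0, 0, 0, 0, 0, 0, 0, 0, 0, 0, 0, 0, -0.5, 0, 0, 0, 0, -1, 0]

```text
clock: 9.83
eef_pos: [428.3, -342.5, 121.4]
tool_rot: [-3.141, 0.001, -0.299]
force: [-0.0, 0.1, -2.7]
width: 11.5
gripper_force: 58.8
```

```bash
python3 go.py 427.4 -342.4 245 -0.298
```

```text
t 9.83 pos [ 428.3 -342.5  121.4] rot [-3.1412e+00  6.0000e-04 -2.9940e-01] F [-0.   0.1 -2.7] w 11.5 q7 [ 0.13 -0.54]
shift cm [-9.000e-02  1.000e-02 -1.236e+01] turn deg -0.1
```

Holding (59 N grip, about 2.7 N of weight). Lift straight up, clear of the hole.

Emit:
arm_command:
  series: [0, 0, 0, -2, 0, 0, 0, 0, -4.5, 0, 0, 0, 0, -7, 0, 0, 0, 0, -9.5, 0, 0, 0, 0, -12, 0]

```text
clock: 10.25
eef_pos: [428.0, -342.7, 242.5]
tool_rot: [3.142, 0.001, -0.3]
force: [1.0, -0.2, -2.7]
width: 11.8
gripper_force: 59.2
```

```bash
python3 go.py 522.8 -70.5 232 0.1
```

```text
t 10.25 pos [ 428.  -342.7  242.5] rot [ 3.1415e+00  6.0000e-04 -2.9990e-01] F [ 1.  -0.2 -2.7] w 11.8 q7 [ 0.04 -0.68]
shift cm [  1.02 -28.8    1.05] turn deg -22.9
```

Emit:
arm_command:
  series: [0, 0.2, -2.5, 0, -6, 0, 0.4, -6, 0, -12, 0, 0.6, -10, 0, -18, 0, 0.8, -14, 0, -24, 0, 1, -18, 0, -28]

```text
clock: 10.67
eef_pos: [491.1, -172.2, 241.6]
tool_rot: [-3.141, -0.0, 0.193]
force: [0.6, -0.3, -2.4]
width: 11.7
gripper_force: 59.2
```

```bash
python3 go.py 522.8 -70.5 232 0.2
```

```text
t 10.67 pos [ 491.1 -172.2  241.6] rot [-3.1414e+00 -4.0000e-04  1.9320e-01] F [ 0.6 -0.3 -2.4] w 11.7 q7 [-0.28 -0.6 ]
shift cm [ 5.06 -9.37  0.96] turn deg -0.4
```

Emit:
arm_command:
  series: [0, 1.2, -2.4, 0, 0, 0, 2.5, -4.8, 0, 0, 0, 3.8, -7.2, 0, 0, 0, 5.1, -9.4, 0.5, 0, 0, 5.1, -9.4, 0.8, 0]

```text
clock: 11.08
eef_pos: [525.2, -65.0, 232.4]
tool_rot: [-3.138, -0.0, 0.198]
force: [0.5, 0.8, -2.8]
width: 11.7
gripper_force: 59.2
```

Emit:
arm_command:
  series: [0, 0, 0, 0.2, 0, 0, 0, 0, 1, 0, 0, 0, 0, 2, 0, 0, 0, 0, 2.5, 0, 0, 0, 0, 2.5, 0]

```text
clock: 11.5
eef_pos: [522.1, -72.6, 206.7]
tool_rot: [-3.141, 0.003, 0.187]
force: [-0.6, 0.5, -1.7]
width: 11.7
gripper_force: 59.2
```

```bash
python3 go.py 522.8 -70.5 200 0.2
python3 - <<'E'
from h import *
im=[]
for n in ['scene','side']:
    p,d,m=snap(n); K=m['mtx']
    def pr(X): c=m['R']@np.array(X)+m['t']; c=K@c/c[2]; return c[:2]
    u,v=pr([522.8,-70.5,110]).astype(int); c=p[v-45:v+45,u-30:u+30,::-1]; print(n,u-30,v-45)
    im.append(cv2.resize(c,(400,600),interpolation=2))
cv2.imwrite('pics/h1.png',np.hstack(im))
E
```

```text
t 11.5 pos [522.1 -72.6 206.7] rot [-3.1408e+00  2.9000e-03  1.8710e-01] F [-0.6  0.5 -1.7] w 11.7 q7 [-0.45 -0.76]
shift cm [ 0.11 -0.19  0.67] turn deg -0.7
scene 210 137
side 234 163
```

View pics/h1.png

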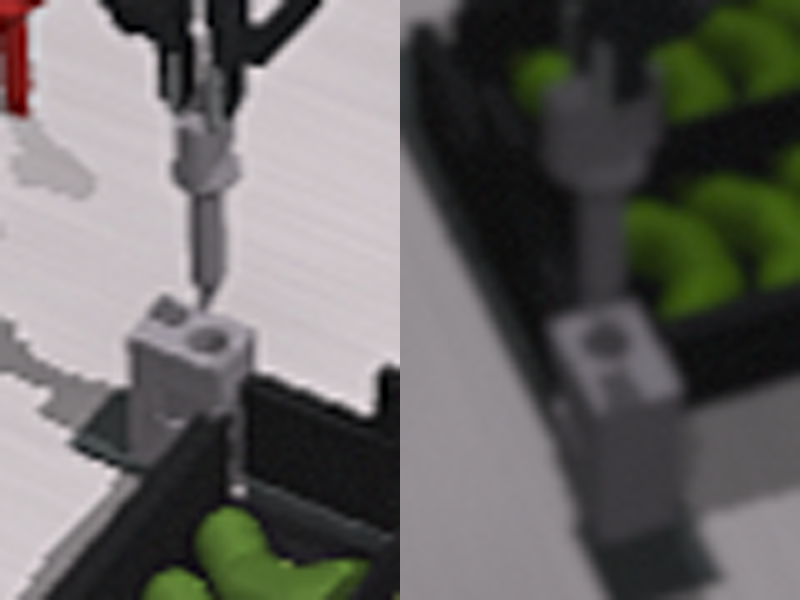

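The pin hangs upright above the mouth. In the left view the tip is at (205,308) and the bore at (210,340). In the right view the shank is at (601,280) and the bore at (604,341). Next I'll work out the residual offset.

```bash
python3 go.py 523 -71 200 0.2
python3 - <<'E'
from h import *
T=np.array([522.1,-72.6])
for n,bore,shank in [('scene',(241.5,188),(210+206/6.667,137+250/6.667)),('side',(264.6,214.15),(234+601/6.667-60,163+250/6.667))]:
    m=viewer.camera_model(n);K=m['mtx']
    def pr(X): c=m['R']@np.array(X)+m['t']; c=K@c/c[2]; return c[:2]
    B=ray(m,*bore,90)
    # shank pixel: find z on the axis with the same row
    zs=np.linspace(100,200,400); P=np.array([pr([*T,z]) for z in zs]); i=np.abs(P[:,1]-shank[1]).argmin()
    C=ray(m,*shank,zs[i]); print(n,'bore',B.round(1),'axis u pred',P[i].round(2),'obs',np.round(shank,2),'z',zs[i], 'bore pred',pr([*T,90]).round(2),bore)
    c=m['R']@np.array([*T,90])+m['t']; print('mm/px',c[2]/K[0,0], 'right dir',m['R'][0])
E
```

```text
t 11.6 pos [523.1 -72.7 207.9] rot [3.1416e+00 7.0000e-04 1.8760e-01] F [ 0.2 -0.3 -1.4] w 11.8 q7 [-0.45 -0.76]
shift cm [ 0.02 -0.17  0.79] turn deg -0.7
scene bore [523.9 -66.4  90. ] axis u pred [240.02 174.5 ] obs [240.9 174.5] z 145.36340852130326 bore pred [240.2  187.01] (241.5, 188)
mm/px 3.3112087159667207 right dir [-0.51219018  0.85866124  0.0190286 ]
side bore [521.9 -72.8  90. ] axis u pred [264.66 200.47] obs [264.15 200.5 ] z 144.3609022556391 bore pred [264.63 214.1 ] (264.6, 214.15)
mm/px 2.7572807558456605 right dir [ 0.94645808 -0.32222877 -0.01963967]
```

Emit:
arm_command:
  series: [0, 0.1, -0.25, 0.2, 0, 0, 0.1, -0.25, 0.5, 0, 0, 0.1, -0.25, 1, 0, 0, 0.1, -0.25, 1.5, 0, 0, 0.1, -0.25, 1.8, 0]

```text
clock: 12.02
eef_pos: [523.7, -69.1, 189.4]
tool_rot: [-3.141, 0.001, 0.189]
force: [0.5, -1.1, -3.3]
width: 11.9
gripper_force: 59.2
```

```bash
python3 go.py 523.5 -70 180 0.2
```

```text
t 12.02 pos [523.7 -69.1 189.4] rot [-3.1413e+00  8.0000e-04  1.8930e-01] F [ 0.5 -1.1 -3.3] w 11.9 q7 [-0.44 -0.74]
shift cm [-0.03  0.09  0.94] turn deg -0.6
```

Emit:
arm_command:
  series: [0, 0, 0.05, 0.1, 0, 0, 0, 0.05, 0.3, 0, 0, 0, 0.05, 0.6, 0, 0, 0, 0.05, 0.8, 0, 0, 0, 0.05, 1, 0]

```text
clock: 12.43
eef_pos: [524.1, -69.8, 179.9]
tool_rot: [-3.142, 0.0, 0.189]
force: [0.6, -0.2, -2.0]
width: 11.8
gripper_force: 59.2
```

Emit:
arm_command:
  series: [0, 0, 0, 0.1, 0, 0, 0, 0, 0.3, 0, 0, 0, 0, 0.5, 0, 0, 0, 0, 0.7, 0, 0, 0, 0, 0.9, 0]

```text
clock: 12.85
eef_pos: [524.1, -69.7, 170.9]
tool_rot: [-3.142, 0.0, 0.189]
force: [-0.2, 0.2, -1.8]
width: 11.6
gripper_force: 59.2
```

The tip is 12 mm into the mouth without touching. Continue.

Emit:
arm_command:
  series: [0, 0, 0, 0.1, 0, 0, 0, 0, 0.3, 0, 0, 0, 0, 0.5, 0, 0, 0, 0, 0.7, 0, 0, 0, 0, 0.8, 0]

```text
clock: 13.27
eef_pos: [524.2, -70.0, 162.9]
tool_rot: [3.141, -0.0, 0.189]
force: [0.7, -0.2, -1.9]
width: 11.4
gripper_force: 59.2
```

Emit:
arm_command:
  series: [0, 0, 0, 0.1, 0, 0, 0, 0, 0.3, 0, 0, 0, 0, 0.5, 0, 0, 0, 0, 0.6, 0, 0, 0, 0, 0.7, 0]

```text
clock: 13.68
eef_pos: [524.2, -69.9, 156.0]
tool_rot: [3.141, -0.0, 0.189]
force: [0.8, -1.1, -1.7]
width: 11.4
gripper_force: 59.2
```

Emit:
arm_command:
  series: [0, 0, 0, 0.1, 0, 0, 0, 0, 0.3, 0, 0, 0, 0, 0.5, 0, 0, 0, 0, 0.7, 0, 0, 0, 0, 0.8, 0]

```text
clock: 14.1
eef_pos: [524.1, -69.8, 147.9]
tool_rot: [3.142, 0.0, 0.189]
force: [-0.5, -1.0, -0.6]
width: 11.7
gripper_force: 59.2
```

Emit:
arm_command:
  series: [0, 0, 0, 0.1, 0, 0, 0, 0, 0.3, 0, 0, 0, 0, 0.4, 0, 0, 0, 0, 0.5, 0, 0, 0, 0, 0.6, 0]

```text
clock: 14.52
eef_pos: [524.2, -70.0, 142.1]
tool_rot: [3.141, -0.0, 0.189]
force: [0.0, -1.5, -2.3]
width: 11.6
gripper_force: 59.2
```

Emit:
arm_command:
  series: [0, 0, 0, 0.1, 0, 0, 0, 0, 0.3, 0, 0, 0, 0, 0.5, 0, 0, 0, 0, 0.6, 0, 0, 0, 0, 0.7, 0]

```text
clock: 14.93
eef_pos: [524.2, -70.0, 135.0]
tool_rot: [3.141, 0.0, 0.189]
force: [1.1, -1.7, -2.0]
width: 11.5
gripper_force: 59.2
```

Emit:
arm_command:
  series: [0, 0, 0, 0.1, 0, 0, 0, 0, 0.3, 0, 0, 0, 0, 0.5, 0, 0, 0, 0, 0.6, 0, 0, 0, 0, 0.7, 0]

```text
clock: 15.35
eef_pos: [524.1, -70.0, 128.0]
tool_rot: [3.141, -0.0, 0.189]
force: [1.2, -1.4, -2.3]
width: 11.2
gripper_force: 59.2
```

Emit:
arm_command:
  series: [0, 0, 0, 0.1, 0, 0, 0, 0, 0.3, 0, 0, 0, 0, 0.4, 0, 0, 0, 0, 0.5, 0, 0, 0, 0, 0.6, 0]

```text
clock: 15.77
eef_pos: [524.2, -69.9, 122.1]
tool_rot: [3.141, -0.0, 0.189]
force: [1.7, -3.0, -1.7]
width: 11.5
gripper_force: 59.2
```

Emit:
arm_command:
  series: [0, 0, 0, 0.1, 0, 0, 0, 0, 0.3, 0, 0, 0, 0, 0.4, 0, 0, 0, 0, 0.5, 0, 0, 0, 0, 0.6, 0]

```text
clock: 16.18
eef_pos: [524.3, -70.0, 116.1]
tool_rot: [3.141, -0.0, 0.189]
force: [0.8, -2.3, 2.0]
width: 12.0
gripper_force: 59.7
```

Emit:
arm_command:
  series: [0, 0, 0, 0.1, 0, 0, 0, 0, 0.2, 0, 0, 0, 0, 0.3, 0, 0, 0, 0, 0.3, 0, 0, 0, 0, 0.3, 0]

```text
clock: 16.6
eef_pos: [524.2, -69.8, 113.1]
tool_rot: [3.141, -0.0, 0.189]
force: [1.6, -3.5, -0.7]
width: 11.6
gripper_force: 59.4
```

Emit:
arm_command:
  series: [0, 0, 0, 0.05, 0, 0, 0, 0, 0.1, 0, 0, 0, 0, 0.15, 0, 0, 0, 0, 0.2, 0, 0, 0, 0, 0.2, 0]

```text
clock: 17.02
eef_pos: [524.5, -69.9, 111.5]
tool_rot: [3.141, -0.001, 0.189]
force: [0.8, -2.3, 5.0]
width: 11.7
gripper_force: 60.0
```

The tip has touched the bush, with about 7 N at the expected height. Now turn 15° per call, keeping light pressure on.

Emit:
arm_command:
  series: [0, 0, 0, 0.05, -3, 0, 0, 0, 0.05, -6, 0, 0, 0, 0.05, -9, 0, 0, 0, 0.05, -12, 0, 0, 0, 0.05, -15]

```text
clock: 17.43
eef_pos: [524.4, -69.5, 111.0]
tool_rot: [-3.141, -0.001, 0.454]
force: [0.9, -1.8, 4.6]
width: 11.8
gripper_force: 60.0
```

```bash
python3 -c "
from h import *
s=monitor.read_state();print(s['force'],s['torque'],s['eef_pos'],s['tool_rot'])"
```

```text
[ 0.92948947 -1.78401061  4.55619995] [-0.6755864  -0.21883802  0.01024568] [524.38834206 -69.53817898 110.97169533] [-3.14138503e+00 -7.59374976e-04  4.53569615e-01]
```

Emit:
arm_command:
  series: [0, 0, 0, 0.05, -3, 0, 0, 0, 0.05, -6, 0, 0, 0, 0.05, -9, 0, 0, 0, 0.05, -12, 0, 0, 0, 0.05, -15]

```text
clock: 17.85
eef_pos: [524.2, -69.2, 110.5]
tool_rot: [-3.141, -0.001, 0.716]
force: [-0.3, -1.7, 5.5]
width: 11.4
gripper_force: 60.1
```

Emit:
arm_command:
  series: [0, 0, 0, 0, -3, 0, 0, 0, 0, -6, 0, 0, 0, 0, -9, 0, 0, 0, 0, -12, 0, 0, 0, 0, -15]

```text
clock: 18.27
eef_pos: [523.6, -68.9, 110.0]
tool_rot: [-3.14, -0.0, 0.978]
force: [1.7, -2.2, -3.0]
width: 11.6
gripper_force: 59.2
```

```bash
python3 -c "
from h import *
s=monitor.read_state();print(s['force'],s['torque'],s['eef_pos'],s['tool_rot'])"
```

```text
[ 1.7333087  -2.21710294 -2.9996302 ] [-0.62659698 -0.27102551  0.01403875] [523.63645129 -68.88997305 110.03415062] [-3.13999979e+00 -4.38049051e-04  9.77728461e-01]
```

The force vanished and the tool sank, so the blade has found the slot. Press down without turning.

Emit:
arm_command:
  series: [0, 0, 0, 0.1, 0, 0, 0, 0, 0.2, 0, 0, 0, 0, 0.3, 0, 0, 0, 0, 0.3, 0, 0, 0, 0, 0.3, 0]

```text
clock: 18.68
eef_pos: [523.6, -69.4, 106.7]
tool_rot: [-3.14, 0.0, 0.974]
force: [1.3, -1.4, -1.9]
width: 11.8
gripper_force: 59.2
```

Emit:
arm_command:
  series: [0, 0, 0, 0.1, 0, 0, 0, 0, 0.2, 0, 0, 0, 0, 0.3, 0, 0, 0, 0, 0.3, 0, 0, 0, 0, 0.3, 0]

```text
clock: 19.1
eef_pos: [523.8, -69.6, 104.0]
tool_rot: [-3.141, 0.0, 0.975]
force: [1.1, -0.6, -1.6]
width: 11.9
gripper_force: 59.2
```

Emit:
arm_command:
  series: [0, 0, 0, 0.1, 0, 0, 0, 0, 0.2, 0, 0, 0, 0, 0.2, 0, 0, 0, 0, 0.2, 0, 0, 0, 0, 0.2, 0]

```text
clock: 19.52
eef_pos: [524.0, -69.7, 102.4]
tool_rot: [-3.141, -0.0, 0.975]
force: [-2.3, -0.8, 3.3]
width: 11.7
gripper_force: 59.9
```

Emit:
arm_command:
  series: [0, 0, 0, 0.1, 0, 0, 0, 0, 0.1, 0, 0, 0, 0, 0.1, 0, 0, 0, 0, 0.1, 0, 0, 0, 0, 0.1, 0]

```text
clock: 19.93
eef_pos: [524.1, -69.8, 102.3]
tool_rot: [-3.142, -0.001, 0.974]
force: [-3.3, -0.7, 11.8]
width: 11.6
gripper_force: 61.0
```

The collar is on the knuckle: solid stop at 102.3. Release, rise and check.

Emit:
arm_command:
  series: [0, 0, 0, -0.1, 0, 40, 0, 0, -0.1, 0, 40, 0, 0, -0.1, 0, 40, 0, 0, -0.1, 0, 40, 0, 0, -0.1, 0]

```text
clock: 20.35
eef_pos: [524.1, -69.5, 101.9]
tool_rot: [-3.141, -0.0, 0.975]
force: [0.7, 0.1, -0.2]
width: 34.4
gripper_force: 0.0
```

Emit:
arm_command:
  series: [40, 0, 0, -1, 0, 40, 0, 0, -3, 0, 40, 0, 0, -6, 0, 40, 0, 0, -9, 0, 40, -3, 0, -12, 0]

```text
clock: 20.77
eef_pos: [510.5, -89.3, 223.0]
tool_rot: [3.141, -0.003, 0.983]
force: [1.3, -0.4, -0.2]
width: 34.2
gripper_force: 0.0
```

Emit:
arm_command:
  series: [40, -3, 0, 0, 0, 40, -6, 0, 0, 0, 40, -6, 0, 0, 0, 40, -6, 0, 0, 0, 40, -6, 0, 0, 0]

```text
clock: 21.18
eef_pos: [474.3, -143.3, 222.0]
tool_rot: [3.141, -0.001, 0.974]
force: [0.8, 0.5, -0.3]
width: 34.3
gripper_force: 0.0
```

Run:
```python
from h import *
im=[]
p,d,m=snap('wrist'); _,X=cloud('wrist'); im.append(cv2.resize(p[...,::-1],(400,300)))
q=X[(np.hypot(X[...,0]-523.5,X[...,1]+70.5)<35)&(X[...,2]>85)]; r=q[q[:,2]>120]
print('top',np.percentile(r[:,2],[10,50,90]),r.mean(0)); print(np.histogram(q[:,2],bins=np.arange(85,145,3)))
p,d,m=snap('scene'); c=p[120:250,190:310,::-1]; im.append(cv2.resize(c,(400,300)))
cv2.imwrite('pics/end.png',np.hstack(im)); print(monitor.read_state()['force'])
```

```text
top [133.78380057 134.92915961 135.88533637] [523.05927286 -71.26264236 134.88234424]
(array([  0, 619,  93, 320,   1,   0,   0,   0,   0,   0,   0,   0,   0,
         0,   0,  17, 736,  60,   0]), array([ 85,  88,  91,  94,  97, 100, 103, 106, 109, 112, 115, 118, 121,
       124, 127, 130, 133, 136, 139, 142]))
[-0.04560678  0.73438179 -0.02819206]
```

View pics/end.png

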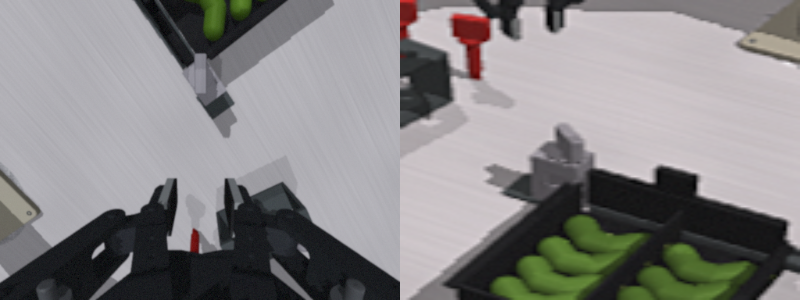

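The pin stands in the hinge at (205,70) in the left view and (570,145) in the right. Its bar top is at 134.9 mm against 135 expected, so the collar is flush, and the gripper is clear. Handing in.

```bash
python3 -c "
from cell import workorder
print(workorder.finish_job())"
```

```text
the job is handed in; nothing more can be done
None
```

The gate is against its stop in line with the post, the hinge pin is fully home with its collar flush and released, and the job was handed in at about 21 s; no verdict was returned.

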